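# Pack a lapping tile in its bench frame and hold it flush

## Robot

A 6-joint arm with a two-finger parallel gripper is mounted at the origin on a cart in front of the work surface, level with it; the furniture and walls round the work are solid. World frame = base frame: x ahead of the robot, y to its left, z up, the work surface at z = 0. Lengths are in m, angles in rad, forces in N, time in s.
With the tool pointing down it reaches from about 0.35 to 0.775 m from the base axis. Payload 7.3 kg.
Tool frame: the origin (TCP) lies on the mounting face of the last link; the fingertips stand 178 mm ahead of it and the grasp point (between the pads) lies 159 mm ahead of it (robot.grip_depth is the distance from the TCP to the grasp point, in m); z points along the fingers, y is the line along which they close (so a half turn about z gives the same grasp; the last joint's range is limited). The gripper opens to 92 mm and grips with 3 to 60 N. Pads are 19 mm wide; open, the fingers measure 130 mm over their backs; the gripper's body (75 mm by 190 mm) begins 47 mm behind the grasp point.
Start: joints at [-1.463, 0.342, 1.524, -0, 1.275, -0.146], TCP at [0.132, -0.508, 0.405] pointing down, gripper open.
Joint ranges: [-2.53, 2.53], [-0.77, 2.02], [0.04, 2.7], [-1, 4.14], [0.28, 2.66], [-3.11, 3.11]. Speed limits (rad/s): [2.57, 2.57, 3.14, 3.14, 3.14, 3.14].

## Interface

Orientations are given as [roll, pitch, yaw] about the fixed x, y, z axes, in that order (R = Rz(yaw) Ry(pitch) Rx(roll)).
In Python, from cell import observe, cams, robot, models gives the robot as it stands.
- The arm moves only by the shell command python3 -m jog 'ROWS' [FORCE]. ROWS is JSON, a list of rows, each a list of 3 entries, a list of its own where there are three numbers: the shift along the tool's x, y, z each as a share of 0.4 m, from -1 to 1, then the turn about the tool's z as a share of pi rad, from -1 to 1, then the closure, from 0 (fully open) to 1 (shut). In form: [[[x, y, z], turn, jaw], ...]. A call has 1 to 12 rows; each row is the pose to reach, as a shift and turn from the pose commanded when the call began, along the tool's axes at that moment, turning the shorter way round; what a row does not reach only later rows make up. A row lasts 1/8 s, in which the tool goes at most 62.5 mm and 10.7 degrees, less where a joint would pass 70% of its speed; a pose out of reach is approached as far as the arm can. A call with a number of a shift or a turn outside -1 to 1 is refused whole. A call with a gripper value outside its range is refused whole. The fingers move at their own pace and stop on an object; FORCE is the grip in N (left out, the last holds). Time passes only in rows, so rows that repeat a pose let the fingers close. It gives the time, the measured TCP pose, the force, the opening and the grip force at its end, in the units of the state.
- observe(): the state, without advancing time (a new reading comes with each control period).
- cams.read_camera(name): name is "scene" or "top"; returns the picture (384x512x3 uint8, red, green, blue); there is no depth.
- cams.camera_model(name): a dict with "camera_matrix" (3x3 intrinsics, pixels), "k1" (the pictures are not rectified: a ray, as slopes to the right and down, at radius r is drawn at 1 + k1 r^2 times it, then the intrinsics apply), "pose" (4x4, takes a point from camera to world coordinates). Camera axes: x right, y down, z forward; pixel columns grow to the right and rows downward; lengths in m; the calibration is good to about 2 mm. A picture is of the moment at which its call begins. camera_model takes no time and is no camera call.
- robot.hand_in(): hands the job in; it is judged then, once.
Trained networks look in the newest picture that a camera, given by its name, has taken for a name from the list of things; names that differ only in an ending like _2 or _b are one class to them, and where a whole thing is asked for, a point or a joint stands for the part that bears it (a point fixed in the world has none). Each returns a list of dicts, best first, with "confidence" (0 to 1); they miss things now and then, are a little off and sometimes report something else, mostly with a low value. They report only what shows in the picture. A call takes as long as a camera call.
- models.find_in(target, camera): "position" ([x, y, z] in m, in world coordinates, good to about 4 mm: the middle of the surface that is visible of it).
- models.pinpoint(target, camera): "position" ([x, y, z] in m, in world coordinates, good to about 4 mm: a listed point, or the origin of a listed thing).
The state is a dict: "time": time; "qpos": joint angles; "qvel": joint speeds; "joint_efforts": joint torques, N m; "tool_pos": TCP position; "tool_rot": TCP orientation; "contact_force": force on the tool from outside, world axes, zero at the start; "torque": the same for the moment, N m; "opening": finger opening in m; "grip_force": force on a finger pad.
Only numpy, scipy, OpenCV 4.12 (cv2) and the standard library are available. Lean on these libraries where they do the work, as an engineer would, in place of code of your own. Each camera call takes 0.05 s, during which the arm holds its last target. There are 200 camera calls.

## Task

Pack the lapping tile in its frame: slide the steel spacer, tab upward, into whichever gap beside the tile is wide enough for it, all the way back against the fence, and let go of it there. Then press the tile down until its face is flush with the side cheeks, and finish while still pressing it down like that (it springs up if you let go). Leave the other things on the pad where they are.

Things in the scene. Friction and masses are not known exactly. Their poses are not given: they have to be found in the camera images.
- frame: Fixed frame lying on the pad, open side towards the robot (yaw within 0.3): dark steel base 110 (x) x 186 (y) x 6 mm, origin at the centre of its underside, x from the open front to the fence at the back (fence's front face at x = +43 mm, top 20 mm above the pad). The tile fills y = -35 to +35 mm; a cheek stands each side, centres at y = +62 and -62 mm. They swap sides from start to start.
- thin_cheek: Thinner aluminium cheek, 80 (x) x 20 x 14 mm, round front nose, fixed on the base (top 20 mm above the pad); origin at the centre of its underside, at x = +2 mm in the frame, axes as the frame's. The gap between it and the tile is 17 mm wide; the middle of the gap is 43.5 mm in y from the frame's origin, on this cheek's side.
- thick_cheek: Thicker aluminium cheek, 80 (x) x 36 x 14 mm, round front nose, fixed on the other side of the tile (top 20 mm above the pad); origin at the centre of its underside, axes as the frame's. The gap between it and the tile is only 9 mm wide.
- tile (a joint): How far the tile is pressed down (m): 0 up, 0.006 fully down, which is flush with the cheeks. Springs lift it again: it takes 1.7 N to start, about 7 N to hold it fully down on its firm stop.
- tile_top (a point): Centre of the top face of the grey tile, 80 (x) x 70 (y) x 14 mm with rounded front corners, at x = +1 mm, y = 0 in the frame. It stands 6 mm above the cheeks (top 26 mm above the pad) until pressed; flush, its top is 20 mm above the pad.
- spacer: Loose spacer standing on the pad, 0.16 kg: steel foot 70 (x) x 14 (y) x 20 mm with round ends, on it a grip tab 36 x 14 mm, 56 mm high in all; origin at the centre of its underside, z up. Grip the tab across its 14 mm, fingertips 24 mm or more above the underside to pass over the raised tile. Home: on the base (underside 6 mm above the pad), end on the fence, origin at x = +8 mm in the frame.
- tape_roll: Bystander, to be left alone: roll of masking tape, ring 93 mm across, 19 mm high, lying at the back of the pad; origin at the centre of its underside.
- parts_dish: Bystander, to be left alone: small metal dish, 74 mm across, 17 mm high; origin at the centre of its underside.
- marker: Bystander, to be left alone: marker pen 130 mm long, 16 mm thick; origin at the centre of its underside.
- needle_file: Bystander, to be left alone: thin needle file with a plastic handle, 150 mm long, 9 mm thick, lying between the frame and the spacer; origin at the centre of its underside.
- hex_key: Bystander, to be left alone: black L-shaped hex key, 77x24x5 mm; origin at the centre of its underside.

How it is judged:
By the outcome, as a careful person would: the job done as asked, in the order asked, and still so for the second after the job is handed in, while the arm keeps its last pose, push and grip.
It also fails if it takes over 48 s, if anything falls off the work surface, if the arm or the gripper's body presses on something with over 40 N, if the wrist force passes 120 N, or if a joint passes its speed limit or range.

## Working session

There is one attempt and no reset: what is moved stays moved. The work goes in short steps, Python scripts to look and compute and a shell command to move; the robot and the scene stay as the last step left them, time stands still between calls to the robot, and variables do not carry over. Pictures are saved under pics/ and viewed, at most 10 in all, crops included, and the job is handed in when it is done.

```bash
mkdir -p pics; ls
python3 - <<'E'
from cell import observe,cams,robot,models
import cv2,numpy as np
for c in("scene","top"):
    im=cams.read_camera(c); cv2.imwrite(f"pics/{c}0.png",cv2.resize(im[:,:,::-1],None,fx=1.5,fy=1.5,interpolation=cv2.INTER_CUBIC))
    m=cams.camera_model(c); print(c,np.round(m["camera_matrix"],1).tolist(),m["k1"],np.round(m["pose"],3).tolist())
    for t in("frame","thin_cheek","thick_cheek","tile_top","spacer","needle_file"):
        print(t,[(np.round(d["position"],4).tolist(),round(d["confidence"],2)) for d in models.pinpoint(t,c)[:2]])
o=observe();print(o["time"],o["tool_pos"],o["tool_rot"],o["opening"])
E
```

```text
pics
scene [[397.5, 0.0, 255.9], [0.0, 397.5, 191.3], [0.0, 0.0, 1.0]] -0.062396586054030916 [[-0.843, -0.264, 0.469, 0.113], [-0.538, 0.412, -0.735, 0.681], [0.001, -0.872, -0.49, 0.535], [0.0, 0.0, 0.0, 1.0]]
frame [([0.5299, -0.1134, -0.0005], 0.87), ([0.5217, -0.0536, 0.0064], 0.47)]
thin_cheek [([0.5185, -0.0537, 0.0038], 0.63)]
thick_cheek [([0.5444, -0.1768, 0.0032], 0.46), ([0.5312, -0.1183, -0.0018], 0.4)]
tile_top [([0.5329, -0.1191, 0.0303], 0.68), ([0.5244, -0.0565, 0.0032], 0.4)]
spacer [([0.4328, 0.1701, 0.0027], 0.86)]
needle_file [([0.4839, 0.0836, 0.0017], 0.66)]
top [[403.8, 0.0, 259.5], [0.0, 403.8, 189.5], [0.0, 0.0, 1.0]] -0.11038451593220934 [[0.029, -0.98, 0.198, 0.368], [-0.999, -0.031, -0.008, -0.022], [0.015, -0.197, -0.98, 1.133], [0.0, 0.0, 0.0, 1.0]]
frame [([0.5308, -0.1141, -0.0015], 0.95)]
thin_cheek [([0.526, -0.0577, 0.0089], 0.59)]
thick_cheek [([0.5302, -0.1153, -0.0017], 0.69), ([0.5454, -0.1759, 0.0071], 0.65)]
tile_top [([0.5328, -0.1183, 0.025], 0.58), ([0.3616, 0.069, 0.0013], 0.43)]
spacer [([0.4301, 0.1702, 0.0012], 0.64)]
needle_file [([0.4825, 0.0848, -0.0013], 0.47)]
0.7 [ 0.1318551  -0.50815034  0.40476498] [3.14144549e+00 2.23296590e-05 2.53813444e-01] 0.09179948869180256
```

View pics/scene0.png

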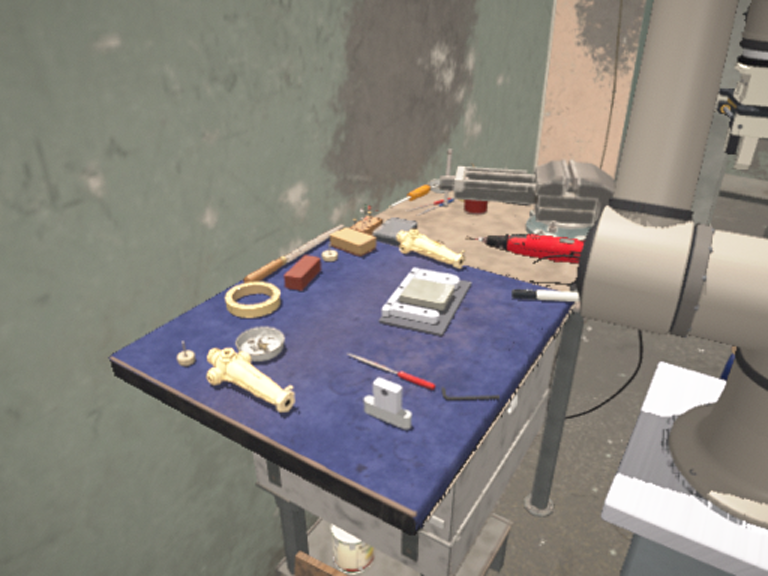

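View pics/top0.png

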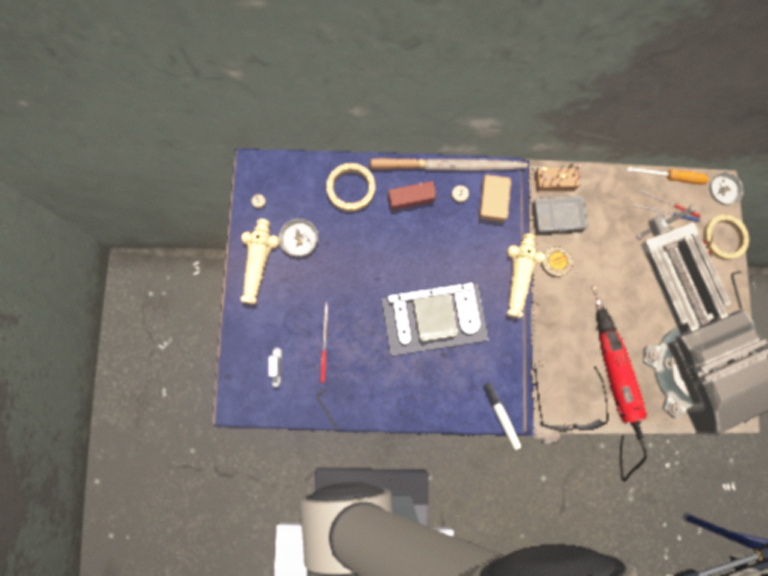

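The scene view shows the frame at about (427,300), with the thin cheek on the robot's left, and the spacer at (388,405). In the top view the frame is at (435,318), the spacer at (275,367), and the file lies between them at (324,340). Next I'll magnify both for exact corners.

```bash
cat > h.py <<'E'
from cell import observe,cams,robot,models
import cv2,numpy as np
def unproj(c,uv,z):
    m=cams.camera_model(c);K=np.array(m["camera_matrix"]);P=np.array(m["pose"])
    d=(np.array(uv,float)-K[:2,2])/[K[0,0],K[1,1]];s=d.copy()
    for _ in range(20): s=d/(1+m["k1"]*(s@s))
    r=P[:3,:3]@[*s,1]; t=(z-P[2,3])/r[2]; return P[:3,3]+t*r
def ray(c,uv):
    a=unproj(c,uv,0);o=np.array(cams.camera_model(c)["pose"])[:3,3];return o,(a-o)/np.linalg.norm(a-o)
def tri(u1,u2):
    (a,d),(b,e)=ray("scene",u1),ray("top",u2)
    s=np.linalg.lstsq(np.c_[d,-e],b-a,rcond=None)[0];p,q=a+s[0]*d,b+s[1]*e
    return (p+q)/2,np.linalg.norm(p-q)
def proj(c,X):
    m=cams.camera_model(c);K=np.array(m["camera_matrix"]);P=np.array(m["pose"])
    X=np.atleast_2d(X);y=(X-P[:3,3])@P[:3,:3];s=y[:,:2]/y[:,2:];s=s*(1+m["k1"]*(s**2).sum(1,keepdims=True))
    return s*[K[0,0],K[1,1]]+K[:2,2]
E
cat > crop.py <<'E'
from h import *
import sys
def crop(im,x,y,w,h,f):
    o=cv2.resize(im[y:y+h,x:x+w,::-1],None,fx=f,fy=f,interpolation=cv2.INTER_CUBIC)
    for i in range(0,w,10): cv2.putText(o,str(x+i),(int((i+.5)*f),8),0,.3,(0,255,255),1);cv2.line(o,(int((i+.5)*f),10),(int((i+.5)*f),14),(0,255,255),1)
    for i in range(0,h,10): cv2.putText(o,str(y+i),(0,int((i+.5)*f)),0,.3,(0,255,255),1)
    return o
E
python3 - <<'E'
from crop import *
t=cams.read_camera("top");s=cams.read_camera("scene")
A=crop(t,250,182,80,58,5);B=crop(t,160,225,50,37,8);C=crop(s,250,172,66,50,6);D=crop(s,235,245,50,45,8)
o=np.zeros((600,800,3),np.uint8)
for im,x,y in((A,0,0),(B,400,0),(C,0,300),(D,400,300)):
    h=min(im.shape[0],600-y);w=min(im.shape[1],800-x);o[y:y+h,x:x+w]=im[:h,:w]
cv2.imwrite("pics/m1.png",o)
E
```

```text
(no output)
```

View pics/m1.png

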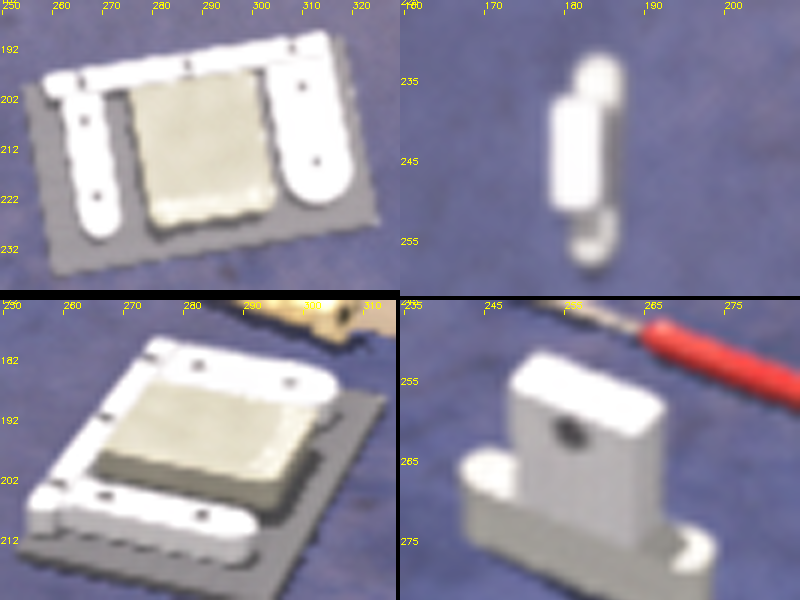

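The crops show the thin cheek's nose at top px ≈(269.5,229), the thick cheek's nose at (313.5,222.5), and the tile and base corners clearly. The spacer's tab top spans top px ≈(178.5–185, 236–251). I'll fit both poses from these points.

```bash
cat > fit.py <<'E'
from h import *
from scipy.optimize import least_squares
pan={'A':("top",250,182,0,0,5),'B':("top",160,225,400,0,8),'C':("scene",250,172,0,300,6),'D':("scene",235,245,400,300,8)}
def px(k,X,Y):
    c,x,y,ox,oy,f=pan[k]; return c,np.array([x+(X-ox)/f-.5,y+(Y-oy)/f-.5])
F=[('A',55,275,-55,93,6),('A',380,222,-55,-93,6),('A',25,85,55,93,6),('A',100,238,-38,62,20),('A',320,205,-38,-62,20),
('A',131,92,41,35,26),('A',248,72,41,-35,26),('C',386,398,-55,-93,6),('C',257,525,-38,62,20),('C',338,388,-38,-62,20),('C',95,455,41,35,26),('C',318,398,-39,-35,26)]
S=[('B',550,95,18,7,56),('B',600,97,18,-7,56),('B',600,210,-18,-7,56),('B',550,208,-18,7,56),('B',598,52,35,0,20),('B',590,268,-35,0,20),
('D',512,380,18,7,56),('D',540,350,18,-7,56),('D',665,403,-18,-7,56),('D',637,437,-18,7,56),('D',715,545,-35,0,20),('D',460,465,35,0,20)]
def fit(L,p0):
    def W(p,m):
        c,s=np.cos(p[2]),np.sin(p[2]);return np.c_[p[0]+c*m[:,0]-s*m[:,1],p[1]+s*m[:,0]+c*m[:,1],p[3]+m[:,2]]
    m=np.array([l[3:] for l in L])/1000.;P=[px(*l[:3]) for l in L]
    def r(p):
        X=W(p,m);return np.concatenate([(proj(c,X[i])[0]-u) for i,(c,u) in enumerate(P)])
    s=least_squares(r,p0,loss="soft_l1",x_scale=[.01,.01,.1,.01]);return s.x,r(s.x).reshape(-1,2)
for L,p0 in((F,[.53,-.114,.1,0]),(S,[.43,.17,0,0])):
    for v in("top","scene",None):
        q=[l for l in L if v is None or pan[l[0]][0]==v]
        p,r=fit(q,p0);print(v,np.round(p,4))
    print(np.round(r,1).tolist())
print("tile corner",tri(px('C',95,455)[1],px('A',131,92)[1]),"nose",tri(px('C',257,525)[1],px('A',100,238)[1]))
print("tab corner",[tri(px('D',*a)[1],px('B',*b)[1])[0].round(4) for a,b in(((512,380),(550,95)),((637,437),(550,208)),((665,403),(600,210)),((540,350),(600,97)))])
E
python3 fit.py
```

```text
top [ 0.5336 -0.1189  0.1846 -0.0161]
scene [ 0.5281 -0.1083  0.2082  0.0061]
None [ 5.320e-01 -1.174e-01  1.923e-01  4.000e-04]
[[-0.5, 0.7], [-0.2, 0.4], [-0.8, 0.3], [0.7, -0.2], [0.6, -0.9], [-0.6, -0.8], [0.6, -0.7], [0.3, -0.6], [-0.2, 0.3], [-0.3, 0.6], [0.4, -1.2], [0.9, 1.5]]
top [0.4289 0.162  0.0331 0.059 ]
scene [ 0.4384  0.1633  0.069  -0.0085]
None [4.325e-01 1.725e-01 4.300e-02 3.000e-04]
[[0.6, 0.4], [-0.4, 0.1], [-0.6, -0.5], [0.4, -0.2], [-0.4, 0.6], [0.2, -0.8], [-0.5, 0.4], [-0.3, 0.3], [0.3, -0.5], [0.3, -0.7], [-0.2, 1.3], [0.7, -0.5]]
tile corner (array([ 0.56570433, -0.07657606,  0.02169608]), np.float64(0.003158700229682782)) nose (array([ 0.48168013, -0.06199419,  0.02260773]), np.float64(0.0004967789316857511))
tab corner [array([0.4499, 0.1811, 0.0583]), array([0.4139, 0.1799, 0.0556]), array([0.4148, 0.1638, 0.0543]), array([0.451 , 0.1652, 0.0562])]
```

Both fits put the bases at z≈0 (0.4 and 0.3 mm). The triangulated tile, cheek and tab heights agree with the text, and the spacer stands at (0.4325,0.1725), yaw 0.04. Next I'll work out the shifts.

```bash
cat > sh.py <<'E'
from h import *
from scipy.spatial.transform import Rotation as R
FR=[.532,-.1174,.1923]
def fw(x,y):
    c,s=np.cos(FR[2]),np.sin(FR[2]);return FR[0]+c*x-s*y,FR[1]+s*x+c*y
def plan(*T):
    o=observe();r=R.from_euler("xyz",o["tool_rot"]);print("t",round(o["time"],2),np.round(o["tool_pos"],4),np.round(o["tool_rot"],3))
    for x,y,z,w in T: print(np.round(r.inv().apply(np.array([x,y,z])-o["tool_pos"])/.4,4).tolist(),round((o["tool_rot"][2]-w)/np.pi,4))
E
python3 -c "
from sh import *
plan((.42,-.2,.405,.15),(.4325,.1725,.32,.043),(.4325,.1725,.205,.043))"
```

```text
t 0.8 [ 0.1318 -0.5082  0.4048] [3.141 0.    0.254]
[0.8908, -0.5649, -0.0007] 0.033
[1.1548, -1.4585, 0.2117] 0.0671
[1.1548, -1.4585, 0.4992] 0.0671
```

```bash
python3 -m jog '[[[0.89,-0.56,0],0.03,0],[[0.89,-0.56,0],0.03,0],[[0.89,-0.56,0],0.03,0],[[0.89,-0.56,0],0.03,0],[[0.89,-0.56,0],0.03,0],[[0.89,-0.56,0],0.03,0],[[0.89,-0.56,0],0.03,0],[[0.98,-0.87,0.1],0.067,0],[[0.98,-0.87,0.1],0.067,0],[[0.98,-0.87,0.1],0.067,0]]' 30; python3 -c "
from sh import *
plan((.4325,.1725,.32,.043),(.4325,.1725,.205,.043))"
```

```text
time: 2.05
tool_pos: [0.4233, -0.0699, 0.3638]
tool_rot: [-3.14, 0.002, 0.048]
contact_force: [0.6, -0.5, 0.1]
opening: 0.0919
grip_force: 0.0
t 2.05 [ 0.4233 -0.0699  0.3638] [-3.14e+00  2.00e-03  4.80e-02]
[0.0521, -0.604, 0.1101] 0.0015
[0.0528, -0.6036, 0.3976] 0.0015
```

```bash
python3 -m jog '[[[0.052,-0.604,0.11],0.0015,0],[[0.052,-0.604,0.11],0.0015,0],[[0.052,-0.604,0.11],0.0015,0],[[0.052,-0.604,0.11],0.0015,0],[[0.052,-0.604,0.11],0.0015,0],[[0.052,-0.604,0.11],0.0015,0],[[0.052,-0.604,0.11],0.0015,0]]'; python3 -c "
from sh import *
plan((.4325,.1725,.205,.043))"
```

```text
time: 2.92
tool_pos: [0.4347, 0.168, 0.3211]
tool_rot: [3.141, -0.001, 0.036]
contact_force: [-0.7, -0.5, -0.2]
opening: 0.0914
grip_force: 0.0
t 2.92 [0.4347 0.168  0.3211] [ 3.141e+00 -1.000e-03  3.600e-02]
[-0.0052, -0.0116, 0.2901] -0.0021
```

```bash
python3 -m jog '[[[-0.005,-0.012,0.15],-0.002,0],[[-0.005,-0.012,0.15],-0.002,0],[[-0.005,-0.012,0.25],-0.002,0],[[-0.005,-0.012,0.25],-0.002,0],[[-0.005,-0.012,0.25],-0.002,0]]'; python3 -c "
from sh import *
plan((.4325,.1725,.205,.043))"
```

```text
time: 3.55
tool_pos: [0.4329, 0.1738, 0.2226]
tool_rot: [-3.141, -0.002, 0.044]
contact_force: [0.5, 0.1, 0.3]
opening: 0.0919
grip_force: 0.0
t 3.55 [0.4329 0.1738 0.2226] [-3.141e+00 -2.000e-03  4.400e-02]
[-0.0013, 0.0033, 0.0441] 0.0004
```

```bash
python3 -m jog '[[[-0.001,0.002,0.044],0,0],[[-0.001,0.002,0.044],0,0],[[-0.001,0.002,0.044],0,0.4],[[-0.001,0.002,0.044],0,0.7],[[-0.001,0.002,0.044],0,0.8],[[-0.001,0.002,0.044],0,1],[[-0.001,0.002,0.044],0,1],[[-0.001,0.002,0.044],0,1],[[-0.001,0.002,0.044],0,1],[[-0.001,0.002,0.044],0,1]]' 40
python3 - <<'E'
from crop import *
cv2.imwrite("pics/m2.png",np.vstack([crop(cams.read_camera("top"),160,205,80,60,5),crop(cams.read_camera("scene"),220,230,80,60,5)]))
E
```

```text
time: 4.8
tool_pos: [0.4317, 0.1732, 0.203]
tool_rot: [3.141, 0.0, 0.045]
contact_force: [-0.2, -0.6, 0.8]
opening: 0.0162
grip_force: 0.3
```

View pics/m2.png

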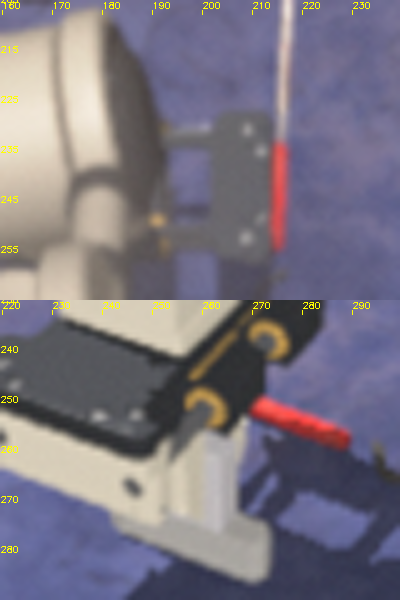

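The fingers straddle the tab at scene px ≈(262,265), and the foot is still standing at (262,280). They are almost closed. I'll squeeze on, lift and carry to a point in front of the gap.

```bash
python3 -m jog '[[[0,0,0],0,1],[[0,0,0],0,1],[[0,0,0],0,1],[[0,0,-0.05],0,1],[[0,0,-0.15],0,1],[[0,0,-0.15],0,1],[[0,0,-0.15],0,1]]' 40; python3 -c "
from sh import *
x,y=fw(-105,0)if 0 else fw(-.105,.0435); print(x,y,fw(.008,.0435))
plan((x,y,.265,FR[2]))"
```

```text
time: 5.78
tool_pos: [0.4313, 0.1732, 0.2625]
tool_rot: [3.141, 0.001, 0.045]
contact_force: [-0.7, 0.2, -2.3]
opening: 0.0139
grip_force: 40.0
0.4206218477836619 -0.09476910941049341 (np.float64(0.5315389484621788), np.float64(-0.07317288804952926))
t 5.78 [0.4313 0.1732 0.2625] [3.141e+00 1.000e-03 4.500e-02]
[-0.0566, 0.668, -0.006] -0.0469
```

```bash
python3 -m jog '[[[-0.057,0.668,0],-0.047,1],[[-0.057,0.668,0],-0.047,1],[[-0.057,0.668,0],-0.047,1],[[-0.057,0.668,0],-0.047,1],[[-0.057,0.668,0],-0.047,1],[[-0.057,0.668,0],-0.047,1],[[-0.057,0.668,0],-0.047,1],[[-0.057,0.668,0.1],-0.047,1],[[-0.057,0.668,0.1],-0.047,1],[[-0.057,0.668,0.1],-0.047,1]]'
python3 - <<'E'
from sh import *
from crop import *
plan((*fw(-.105,.0435),.212,FR[2]))
t=cams.read_camera("top");s=cams.read_camera("scene")
o=np.zeros((600,800,3),np.uint8)
A=crop(t,240,185,80,60,5);B=crop(s,240,170,80,120,5);B=B[:600]
o[:300,:400]=A;o[:,400:]=B
cv2.imwrite("pics/m3.png",o)
E
```

```text
time: 7.02
tool_pos: [0.4212, -0.094, 0.2237]
tool_rot: [3.142, 0.0, 0.194]
contact_force: [0.4, 0.0, -1.4]
opening: 0.0142
grip_force: 40.0
t 7.03 [ 0.4212 -0.094   0.2237] [3.142 0.    0.194]
[-0.0017, 0.0016, 0.0292] 0.0005
```

View pics/m3.png

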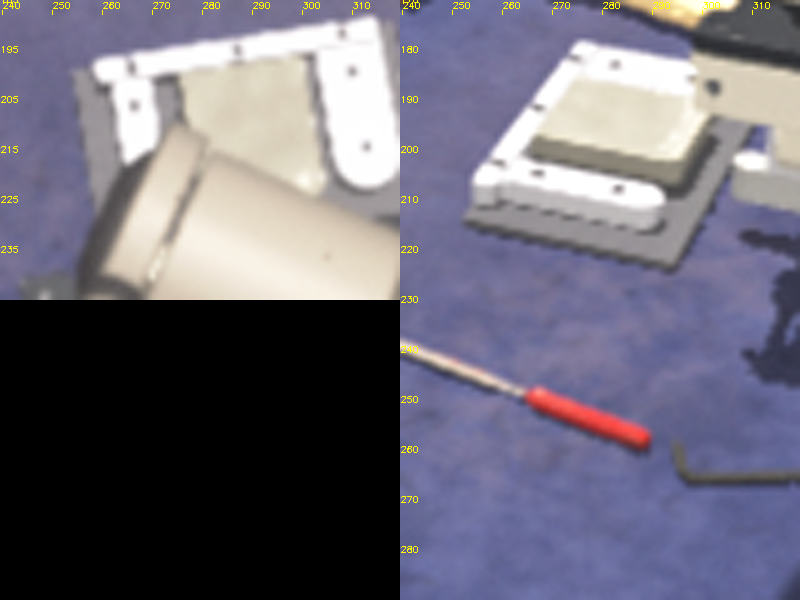

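The top view is blocked by the arm. The scene view clearly shows the foot tip at about (306.5,201), in front of the gap, and the base's left front corner at about (294.5,223.5). I'll refit the frame with the newly visible corners.

```bash
cat > fit2.py <<'E'
from fit import *
print('----')
pan['E']=("scene",240,170,400,0,5)
G=F+[('E',675,270,-55,93,6),('E',465,218,55,93,6),('E',665,200,-38,62,20),('E',530,152,41,35,26)]
def run(G):
    m=np.array([l[3:] for l in G])/1000.;P=[px(*l[:3]) for l in G]
    def r(p):
        c,s=np.cos(p[2]),np.sin(p[2]);X=np.c_[p[0]+c*m[:,0]-s*m[:,1],p[1]+s*m[:,0]+c*m[:,1],m[:,2]]
        return np.concatenate([(proj(k,X[i])[0]-u) for i,(k,u) in enumerate(P)])
    s=least_squares(r,[.53,-.117,.19],loss="soft_l1",x_scale=[.01,.01,.1]);return s.x.round(4),r(s.x).reshape(-1,2).round(1)
for v in("top","scene",None):
    q=[l for l in G if v is None or pan[l[0]][0]==v];a,b=run(q);print(v,a)
print(b.tolist())
c,s=np.cos(.194),np.sin(.194)
for d in(0,.002):
    o=np.array([.4212+c*.001-s*d,-.094+s*.001+c*d,.0207]);
    print("tip pred",proj("scene",o+[c*.035,s*.035,.02]))
E
python3 fit2.py | sed -n '/----/,$p'
```

```text
----
top [ 0.5314 -0.1177  0.1837]
scene [ 0.5318 -0.1159  0.2032]
None [ 0.5318 -0.117   0.1936]
[[-0.6, 0.8], [-0.4, 0.5], [-0.9, 0.4], [0.6, -0.1], [0.5, -0.8], [-0.8, -0.7], [0.4, -0.7], [0.3, -0.4], [-0.2, 0.5], [-0.3, 0.7], [0.4, -1.0], [0.8, 1.7], [0.4, -1.3], [-0.3, 0.1], [-0.4, 0.0], [0.2, -3.6]]
tip pred [[306.5416755 201.0360529]]
tip pred [[306.32623397 201.42679518]]
```

```bash
sed -i 's/^FR=.*/FR=[.5318,-.1167,.1936]/' sh.py; python3 -c "
from sh import *
plan((*fw(-.105,.0435),.211,FR[2]),(*fw(-.066,.0435),.211,FR[2]),(*fw(.007,.0435),.211,FR[2]))"
```

```text
t 7.12 [ 0.4213 -0.0944  0.2241] [ 3.141e+00 -2.000e-03  1.930e-01]
[-0.0023, -0.001, 0.0328] -0.0001
[0.0952, -0.001, 0.033] -0.0001
[0.2777, -0.001, 0.0332] -0.0001
```

```bash
python3 -m jog '[[[-0.002,-0.001,0.032],0,1],[[-0.002,-0.001,0.032],0,1],[[0.05,-0.001,0.032],0,1],[[0.09,-0.001,0.032],0,1],[[0.09,-0.001,0.032],0,1],[[0.09,-0.001,0.032],0,1]]'
python3 - <<'E'
from sh import *
from crop import *
plan((*fw(-.068,.0435),.211,FR[2]),(*fw(.007,.0435),.211,FR[2]))
cv2.imwrite("pics/m4.png",crop(cams.read_camera("scene"),245,170,70,60,10))
E
```

```text
time: 7.88
tool_pos: [0.4555, -0.0873, 0.2101]
tool_rot: [-3.141, 0.001, 0.193]
contact_force: [-0.6, -0.7, -1.7]
opening: 0.0138
grip_force: 40.0
t 7.88 [ 0.4555 -0.0873  0.2101] [-3.141e+00  1.000e-03  1.930e-01]
[0.0032, -0.0, -0.0023] -0.0003
[0.1907, -0.0002, -0.0025] -0.0003
```

View pics/m4.png

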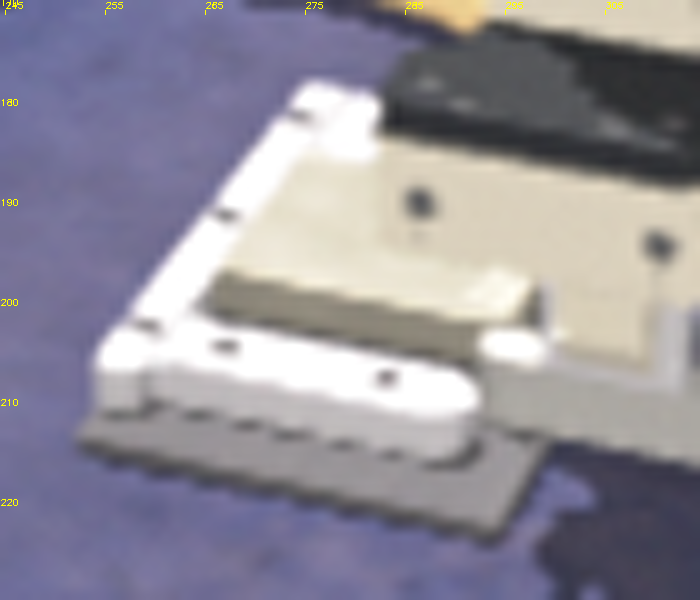

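The foot tip at (295,205) sits between the tile corner (297,199) and the cheek nose (291,210), over the base. I'll slide in gently and watch the side force.

```bash
python3 -m jog '[[[0.02,0,0],0,1],[[0.04,0,0],0,1],[[0.06,0,0],0,1],[[0.06,0,0],0,1]]'; python3 -m jog '[[[0,0,0],0,1]]'; python3 -c "
from sh import *
o=observe();print(R.from_euler('xyz',o['tool_rot']).inv().apply(o['contact_force']).round(1))
plan((*fw(-.045,.0435),.211,FR[2]),(*fw(.007,.0435),.211,FR[2]))"
```

```text
time: 8.43
tool_pos: [0.4803, -0.0827, 0.2103]
tool_rot: [3.141, -0.0, 0.193]
contact_force: [-0.7, 0.3, -0.7]
opening: 0.0135
grip_force: 40.0
time: 8.55
tool_pos: [0.4796, -0.0827, 0.2101]
tool_rot: [-3.141, 0.001, 0.193]
contact_force: [-0.2, -0.1, -1.1]
opening: 0.0137
grip_force: 40.0
[-0.2  0.1  1.1]
t 8.55 [ 0.4796 -0.0827  0.2101] [-3.141e+00  1.000e-03  1.930e-01]
[-0.0007, -0.0003, -0.0021] -0.0003
[0.1293, -0.0004, -0.0022] -0.0003
```

```bash
python3 -m jog '[[[0.02,0,0],0,1],[[0.04,0,0],0,1],[[0.06,0,0],0,1],[[0.08,0,0],0,1],[[0.10,0,0],0,1],[[0.10,0,0],0,1]]'; python3 -m jog '[[[0,0,0],0,1]]'; python3 -c "
from sh import *
o=observe();print(R.from_euler('xyz',o['tool_rot']).inv().apply(o['contact_force']).round(1),o['torque'])
plan((*fw(.007,.0435),.209,FR[2]))"
```

```text
time: 9.3
tool_pos: [0.5195, -0.0751, 0.2103]
tool_rot: [3.141, -0.0, 0.193]
contact_force: [-0.1, -0.1, -1.1]
opening: 0.0135
grip_force: 40.0
time: 9.43
tool_pos: [0.5188, -0.0751, 0.2102]
tool_rot: [-3.141, 0.001, 0.193]
contact_force: [-0.2, 0.9, -2.0]
opening: 0.0135
grip_force: 40.0
[-0.  -0.9  2. ] [-0.01048659  0.05736678 -0.01053624]
t 9.43 [ 0.5188 -0.0751  0.2102] [-3.141e+00  1.000e-03  1.930e-01]
[0.0295, -0.0005, 0.0029] -0.0003
```

Still free. I'll advance in small steps until it touches the fence.

```bash
python3 -m jog '[[[0.01,0,0],0,1],[[0.02,0,0],0,1],[[0.022,0,0],0,1]]'; python3 -m jog '[[[0.004,0,0],0,1],[[0.004,0,0],0,1]]';  python3 -m jog '[[[0.004,0,0],0,1],[[0.004,0,0],0,1]]'
```

```text
time: 9.8
tool_pos: [0.5279, -0.0735, 0.2103]
tool_rot: [3.141, -0.0, 0.193]
contact_force: [-0.6, -0.2, -1.6]
opening: 0.0134
grip_force: 40.0
time: 10.05
tool_pos: [0.5292, -0.0731, 0.2103]
tool_rot: [3.141, -0.0, 0.193]
contact_force: [0.6, -0.0, -1.1]
opening: 0.0137
grip_force: 40.0
time: 10.3
tool_pos: [0.5309, -0.0729, 0.2103]
tool_rot: [3.141, -0.0, 0.193]
contact_force: [0.4, -0.4, -2.3]
opening: 0.0134
grip_force: 40.0
```

```bash
python3 -m jog '[[[0.004,0,0],0,1],[[0.004,0,0],0,1]]'; python3 -m jog '[[[0.004,0,0],0,1],[[0.004,0,0],0,1]]'
```

```text
time: 10.55
tool_pos: [0.5316, -0.0727, 0.2102]
tool_rot: [-3.141, 0.003, 0.193]
contact_force: [-4.3, -1.8, 1.3]
opening: 0.0139
grip_force: 40.0
time: 10.8
tool_pos: [0.5324, -0.0726, 0.2102]
tool_rot: [-3.141, 0.006, 0.193]
contact_force: [-10.3, -3.4, 5.9]
opening: 0.0138
grip_force: 40.0
```

It touches the fence at the expected place (10 N). I'll ease off a little, lower it onto the base, then release slowly.

```bash
python3 -m jog '[[[-0.003,0,0.002],0,1],[[-0.003,0,0.004],0,1],[[-0.003,0,0.004],0,1]]' 15; python3 -m jog '[[[0.001,0,0.001],0,1],[[0.001,0,0.001],0,1]]'
```

```text
time: 11.18
tool_pos: [0.5318, -0.0726, 0.2091]
tool_rot: [-3.141, 0.003, 0.193]
contact_force: [-8.1, -2.4, 6.2]
opening: 0.0141
grip_force: 15.0
time: 11.42
tool_pos: [0.5319, -0.0726, 0.2091]
tool_rot: [-3.141, 0.004, 0.193]
contact_force: [-10.4, -2.7, 12.2]
opening: 0.0139
grip_force: 15.0
```

```bash
python3 -m jog '[[[0,0,0],0,0.8],[[0,0,0],0,0.6],[[0,0,0],0,0.6],[[0,0,0],0,0.6],[[0,0,0],0,0.6],[[0,0,-0.05],0,0.6],[[0,0,-0.25],0,0.6],[[0,0,-0.25],0,0.6],[[0,0,-0.25],0,0.6]]'; python3 -c "
from sh import *
plan((*fw(-.15,.0),.31,FR[2]))"
```

```text
time: 12.55
tool_pos: [0.5333, -0.0725, 0.3097]
tool_rot: [3.14, -0.003, 0.193]
contact_force: [-0.9, 0.5, -0.3]
opening: 0.0366
grip_force: 0.0
t 12.55 [ 0.5333 -0.0725  0.3097] [ 3.14e+00 -3.00e-03  1.93e-01]
[-0.4, 0.1082, -0.0018] -0.0003
```

```bash
python3 -m jog '[[[-0.1,0,-0.1],0,0.9],[[-0.4,0.2,-0.1],0,1],[[-0.4,0.2,-0.1],0,1],[[-0.4,0.2,-0.1],0,1],[[-0.4,0.2,-0.1],0,1],[[-0.4,0.2,-0.1],0,1]]'
python3 - <<'E'
from sh import *
from crop import *
plan((*fw(.001,.0),.30,FR[2]),(*fw(.001,.0),.205,FR[2]))
o=np.zeros((600,800,3),np.uint8)
o[:480,:400]=crop(cams.read_camera("top"),250,180,50,60,8);o[:480,400:]=crop(cams.read_camera("scene"),250,165,50,60,8)
cv2.imwrite("pics/m5.png",o)
E
```

```text
time: 13.3
tool_pos: [0.3917, -0.1812, 0.3476]
tool_rot: [-3.141, 0.001, 0.193]
contact_force: [-1.4, -0.7, 0.1]
opening: 0.0004
grip_force: 0.0
t 13.3 [ 0.3917 -0.1812  0.3476] [-3.141e+00  1.000e-03  1.930e-01]
[0.3771, -0.0911, 0.1188] -0.0003
[0.3773, -0.0908, 0.3563] -0.0003
```

View pics/m5.png

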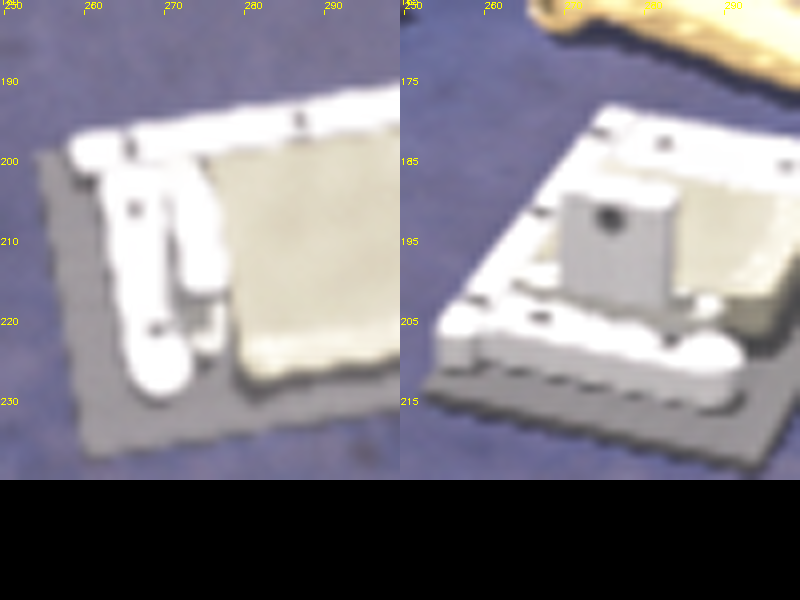

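The spacer stands upright in the gap (top px ≈(273,210), scene tab at (277,195)), its rear end meeting the fence. Next I'll press the tile with closed fingers.

```bash
python3 -m jog '[[[0.377,-0.091,0.12],0,1],[[0.377,-0.091,0.12],0,1],[[0.377,-0.091,0.12],0,1],[[0.377,-0.091,0.12],0,1],[[0.377,-0.091,0.25],0,1],[[0.377,-0.091,0.33],0,1],[[0.377,-0.091,0.34],0,1],[[0.377,-0.091,0.34],0,1]]';  python3 -c "
from sh import *
plan((*fw(.001,.0),.204,FR[2]),(*fw(.001,.0),.198,FR[2]))"
```

```text
time: 14.4
tool_pos: [0.5326, -0.1171, 0.2132]
tool_rot: [3.141, -0.001, 0.193]
contact_force: [-0.1, 0.2, 0.2]
opening: 0.0004
grip_force: 0.0
t 14.4 [ 0.5326 -0.1171  0.2132] [ 3.141e+00 -1.000e-03  1.930e-01]
[0.0007, -0.0014, 0.0231] -0.0003
[0.0007, -0.0014, 0.0381] -0.0003
```

```bash
python3 -m jog '[[[0,0,0.015],0,1],[[0,0,0.022],0,1],[[0,0,0.025],0,1],[[0,0,0.025],0,1]]';python3 -m jog '[[[0,0,0.006],0,1],[[0,0,0.012],0,1],[[0,0,0.012],0,1]]'; python3 -m jog '[[[0,0,0.003],0,1],[[0,0,0.003],0,1],[[0,0,0.003],0,1]]'
```

```text
time: 14.9
tool_pos: [0.5327, -0.1171, 0.2028]
tool_rot: [3.141, -0.001, 0.192]
contact_force: [0.0, -0.7, 3.6]
opening: 0.0003
grip_force: 1.5
time: 15.28
tool_pos: [0.5326, -0.1171, 0.1982]
tool_rot: [3.141, -0.001, 0.193]
contact_force: [-2.6, 0.6, 10.2]
opening: 0.0007
grip_force: 4.6
time: 15.65
tool_pos: [0.5326, -0.117, 0.1981]
tool_rot: [3.14, -0.001, 0.193]
contact_force: [-4.2, 1.6, 18.7]
opening: 0.0007
grip_force: 9.3
```

The tile is on its firm stop: z stays at 0.198 while the push rises to 19 N. One last check before handing in.

```bash
python3 -m jog '[[[0,0,0],0,1],[[0,0,0],0,1],[[0,0,0],0,1],[[0,0,0],0,1]]'
python3 - <<'E'
from crop import *
cv2.imwrite("pics/m6.png",crop(cams.read_camera("scene"),240,165,80,60,8))
E
```

```text
time: 16.15
tool_pos: [0.5326, -0.117, 0.1981]
tool_rot: [3.14, -0.001, 0.193]
contact_force: [-3.7, 1.5, 18.9]
opening: 0.0004
grip_force: 9.3
```

View pics/m6.png

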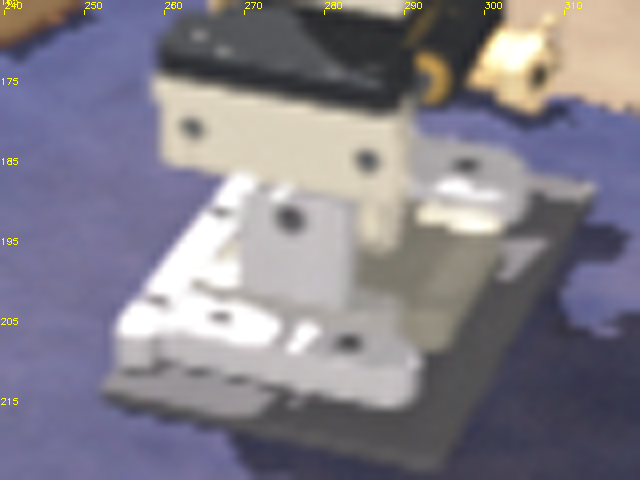

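The tile is down level with the cheeks (its front corner at about (294,207)), and the spacer still stands in its gap, clear of the gripper, at (276,195).

```bash
python3 -c "
from cell import robot
print(robot.hand_in())"
```

```text
the job is handed in; nothing more can be done
None
```

The spacer is released, tab up, in the wide gap against the fence, the tile is held flush with the cheeks at about 19 N, and I handed the job in at about 16 s without moving the other things on the pad; I have no verdict from the judge.

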